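# Run the light-curing box on two filled sherds

### The arm

A 6-joint arm with a two-finger parallel gripper is mounted at the origin on the work surface; the furniture and walls round the work are solid. World frame = base frame: x ahead of the robot, y to its left, z up, the work surface at z = 0. Lengths are in m, angles in degrees, forces in N, time in s.
With the tool pointing down it reaches from about 0.35 to 0.875 m from the base axis. Payload 4.2 kg.
Tool frame: the origin (TCP) lies midway between the tips of the shut fingers; the grasp point (between the pads) lies 19 mm behind it; z points along the fingers, y is the direction in which the jaws open and shut (so a half turn about z gives the same grasp; the last joint's range is limited). The gripper opens to 87 mm and grips with 3 to 60 N. Pads are 19 mm wide; open, the fingers measure 117 mm over their backs; the gripper's body (75 mm by 190 mm) begins 51 mm behind the grasp point.
Start: joints at [88.728, 22.042, 0.453, 0, -68.411, -14.817], TCP at [0.173, 0.601, 0.223] pointing down, gripper open.
Joint ranges: [-179.83, 179.83], [-69.29, 118.12], [-61.27, 80.66], [-181.25, 117.63], [-171.15, -9.14], [-177.46, 177.46]. Speed limits (degrees/s): [159.86, 159.86, 180, 180, 180, 180].

### API

Orientations are given as a 3x3 rotation matrix whose columns are the frame's x, y, z axes.
In Python, from station import r gives the robot as it stands.
- The arm moves only by the tool servo_tool, never from a script. Its arguments are lists of equal length, an entry for each row: "slide": the shift along the world's x, y, z in units of 60 mm (1.0 is 60 mm), a list of three; "twist": the turn, a rotation vector about the world's x, y, z in units of 6 degrees (1.0 is 6 degrees), a list of three; "gripper": the closure, from 0 (fully open) to 1 (shut). In form: {"slide": [[x, y, z], ...], "twist": [[wx, wy, wz], ...], "gripper": [gripper, ...]}. A call has 1 to 12 rows; each row shifts and turns the commanded pose from where the row before left it; what a row does not reach is not made up. A row lasts 1/8 s, in which the tool goes at most 62.5 mm and 10.7 degrees, less where a joint would pass 70% of its speed; a pose out of reach is approached as far as the arm can. A call is refused whole if a number of a shift passes 1 or a number of a turn 1, either way. A call with a gripper value outside its range is refused whole. The fingers move at their own pace and stop on an object; the grip force is fixed at half the most. Time passes only in rows, so rows that do not move let the fingers close. It gives the time, the measured TCP pose, the force and the opening at its end, in the units of the state.
- r.sense(): the state, without advancing time (a new reading comes with each control period).
- r.capture(name): name is "scene" or "top"; returns a dict with "image" (480x640x3 uint8, blue, green, red), "intrinsics" (3x3 intrinsics, pixels), "k1" (the pictures are not rectified: a ray, as slopes to the right and down, at radius r is drawn at 1 + k1 r^2 times it, then the intrinsics apply), "R" (3x3) and "t" (3): a world point X has camera coordinates R X + t. Camera axes: x right, y down, z forward; pixel columns grow to the right and rows downward; lengths in m; the calibration is good to about 2 mm. A picture is of the moment at which its call begins. There is no depth.
- r.finish_job(): hands the job in, once; it reports no verdict.
The state is a dict: "time_s": time; "joints": joint angles; "joint_velocities": joint speeds; "effort": joint torques, N m; "tcp_pos": TCP position; "ee_rot": TCP orientation; "wrist_force": force on the tool from outside, world axes, zero at the start; "moment": the same for the moment, N m; "gripper_width": opening from 0.0 (shut) to 1.0 (fully open).
Only numpy, scipy, OpenCV 4.12 (cv2) and the standard library are available. Lean on these libraries where they do the work, as an engineer would, in place of code of your own. Each camera call takes 0.05 s, during which the arm holds its last target.

### The job

Two sherds with fresh fills are lying ready in the light-curing box. With closed fingers push its raised hood down until the catch snaps and holds it shut, then switch on the mains by pressing down the raised front end of the rocker, then press the middle one of the three small square time keys fully down and let it up, and last press the large round start key fully down and let it up. Press no other key, pick nothing up, and leave the sherds and the things beside the box where they are.

Things in the scene. Friction and masses are not known exactly. Their poses are not given: they have to be found in the camera images.
- curing_box: fixed grey case, 240 (x) x 230 (y) mm. Origin: centre of its underside, on the table. +x points to its back, +y to its left seen from the front, z up. Flat control deck at the front: x -120 to -29 mm, 50 mm high; behind it the chamber (walls 70 mm high) under the hood. Deck, all at x -80 mm: rocker y +84, square keys y +38, 0, -38, round start key y -83 mm. Black supply behind, x 142 to 202 mm, 37 mm high
- hood (a joint): hood angle (rad): 0 shut, 1.15 fully open, starts at 0.5 to 0.95. White hood with amber screen, 151 long x 230 wide x 34 mm high, hinged at the back. Stiff hinges hold it wherever it is left; 1 to 3 N at the front edge moves it down. In the last 0.1 rad a sprung ball catch resists with about 5 N there, gives way, then pulls it shut and holds it. Shut, its top is 106 mm above the table
- hood_hinge (a point): middle of the hood's hinge line, 108 mm behind and 72 mm above the case's origin; the hinge line runs along the case's y axis
- hood_edge (a point): middle of the hood's upper front edge (on the top face), where to push it down. With the hood at angle a it lies at x = -145 cos a + 34 sin a, z = 145 sin a + 34 cos a mm from hood_hinge (x along the case's x axis)
- rocker (a joint): mains rocker (rad): 0 off, front end raised; 0.32 on, front end down. It snaps over its middle (0.16) and stays; the raised end takes about 3 N
- rocker_front_end (a point): top of the front end of the white rocker in a black frame at the left end of the deck. Rocker 40 mm long along the case's x axis, 22 mm wide, pivot 20 mm behind this point and 5.5 mm above the deck. Off, this end stands about 14 mm above the deck; switched on, about 7 mm
- preset_left (a joint): travel of the left square time key (m), 0 up to 0.005 fully down; not to be pressed
- preset_middle (a joint): travel of the middle square time key (m), 0 up to 0.005 fully down; sprung, about 4 N fully down
- preset_right (a joint): travel of the right square time key (m), 0 up to 0.005 fully down; not to be pressed
- start_key (a joint): travel of the round start key (m), 0 up to 0.005 fully down; sprung, about 5 N fully down
- preset_middle_top (a point): centre of the top of the middle square key: white, 16 x 16 mm, its top 9 mm above the deck when up; neighbours like it 38 mm to either side
- start_key_top (a point): centre of the top of the start key: white, round, 26 mm across, its top 9 mm above the deck when up, at the right end of the deck
- sherd_a: a sherd with a blue glazed face, about 48 x 30 x 10 mm, lying loose on the foam in the chamber, left half; origin under its middle. Leave it alone
- sherd_b: a pale sherd, about 36 x 33 x 10 mm, beside it in the right half; origin under its middle. Leave it alone
- solvent_bottle: small amber bottle with a black cap, 38 mm across, 78 mm high, standing loose to the left of the box; origin under its middle. Leave it alone
- gel_pot: small white pot with a screw cap, 48 mm across, 52 mm high, standing loose to the left of the box; origin under its middle. Leave it alone
- loupe: small black folding loupe, 34 x 45 x 12 mm, lying loose to the left of the box; origin under its middle. Leave it alone
- magnifier_lamp: big magnifier lamp of the bench: stay clear of it. Its round head hangs at about x 0.10 to 0.36, y 0.12 to 0.42, z 0.32 to 0.56 m (world), and its straight arm runs 0.51 to 0.55 m above the table from the head (x 0.35, y 0.20) to its post at the back left (x 0.87, y 0.46). The curing box is always to the right of it

How it is judged (in metres and radians):
On the way, in this order (a step that is already met when the one before it is completed fails the run):
1. the hood is shut on its catch (value of joint hood below 0.02 rad), for 0.3 s.
2. the mains rocker is on, the hood still shut (value of joint rocker above 0.27 rad and value of joint hood below 0.02 rad), for 0.2 s.
3. the middle square key is pressed down (all of step 2 and value of joint preset_middle above 0.0038 m), for 0.05 s.
4. the middle key is up again (value of joint preset_middle below 0.001 m), for 0.05 s.
5. the round start key is pressed down (all of step 2 and value of joint start_key above 0.0038 m), for 0.05 s.
At the end, for the whole second after the job is handed in: The hood is shut on its catch (under 0.02 rad), the rocker is on (over 0.27 rad), all four keys are up (within 1 mm), the sherds lie within 8 mm and the bottle, pot and loupe within 12 mm of where they started (all of step 2 and value of joint each of preset_left, preset_middle, preset_right, start_key below 0.001 m and distance of each of solvent_bottle, gel_pot, loupe from where it was at the start of the episode below 0.012 m and distance of each of sherd_a, sherd_b from where it was at the start of the episode below 0.008 m); the robot touches nothing.
It fails at once if the rocker is switched on while the hood is open (value of joint rocker above 0.2 rad and value of joint hood above 0.06 rad).
It fails at once if the middle square key or the start key is pressed while the hood is open or the mains is off (value of joint any of preset_middle, start_key above 0.0025 m and (value of joint hood above 0.06 rad or value of joint rocker below 0.12 rad)).
It fails at once if the left or right square key is pressed (value of joint any of preset_left, preset_right above 0.0025 m).
It fails at once if a sherd is moved or picked up (distance of any of sherd_a, sherd_b from where it was at the start of the episode above 0.008 m).
It fails at once if the bottle, the pot or the loupe is moved or picked up (distance of any of solvent_bottle, gel_pot, loupe from where it was at the start of the episode above 0.012 m).
It also fails if it takes over 62 s, if anything falls off the work surface, if the arm or the gripper's body presses on something with over 40 N, if the wrist force passes 120 N, or if a joint passes its speed limit or range.

## Working session

There is one attempt and no reset: what is moved stays moved. The work goes in short steps, Python scripts to look and compute and a tool call to move; the robot and the scene stay as the last step left them, time stands still between calls to the robot, and variables do not carry over. Pictures are saved under pics/ and viewed, and the job is handed in when it is done.

Besides the shell and the picture viewer there is one more tool, called as name(argument=value, ...) on one line, values as JSON. servo_tool: Moves the arm, as the interface text tells. Its arguments: {"type":"object","properties":{"slide":{"type":"array","items":{"type":"array","items":{"type":"number"}}},"twist":{"type":"array","items":{"type":"array","items":{"type":"number"}}},"gripper":{"type":"array","items":{"type":"number"}}},"required":["slide","twist","gripper"]}

```bash
ls; mkdir -p pics; python3 - <<'E'
from station import r
import cv2,numpy as np
print(r.sense())
for n in("scene","top"):
    c=r.capture(n); cv2.imwrite(f"pics/{n}0.png",c["image"]); print(n,c["intrinsics"],c["k1"],c["R"],c["t"])
E
```

```text
pics
{'time_s': 0.0, 'joints': array([ 8.87270727e+01,  2.20894370e+01,  3.81647389e-01, -3.02018919e-02,
       -6.84125336e+01, -1.48150643e+01]), 'joint_velocities': array([-0.0146474 , -0.06184082, -0.01215937,  0.05915346, -0.01514838,
        0.01042915]), 'effort': array([-6.95388881e-04, -3.90670896e+01,  1.87398702e+01,  4.21993509e+00,
        1.07351015e-02, -2.10726162e-04]), 'tcp_pos': array([0.1730203 , 0.5999492 , 0.22148319]), 'ee_rot': array([[ 9.60783368e-01, -2.77299535e-01, -5.36678594e-04],
       [-2.77300047e-01, -9.60781100e-01, -2.08857937e-03],
       [ 6.35314396e-05,  2.15549332e-03, -9.99997675e-01]]), 'wrist_force': array([-0.29149948,  0.26792022, -0.66715243]), 'moment': array([-0.00351932,  0.0487808 , -0.01100233]), 'gripper_width': 1.0012084465798052}
scene [[544.51204049   0.         328.71142097]
 [  0.         544.51204049 239.78820584]
 [  0.           0.           1.        ]] -0.03197005588868968 [[ 0.58408975 -0.81168421 -0.00280997]
 [-0.58568921 -0.41906138 -0.69379803]
 [ 0.56196736  0.40688609 -0.72016414]] [-0.32153854  0.38014097  0.75164107]
top [[511.9262573    0.         323.99517646]
 [  0.         511.9262573  237.82553378]
 [  0.           0.           1.        ]] -0.1166625149956737 [[-0.12670896 -0.99192752 -0.00496225]
 [-0.97161782  0.12511892 -0.20075875]
 [ 0.199759   -0.02061652 -0.97962814]] [0.08532894 0.5932658  0.78737642]
```

View pics/scene0.png

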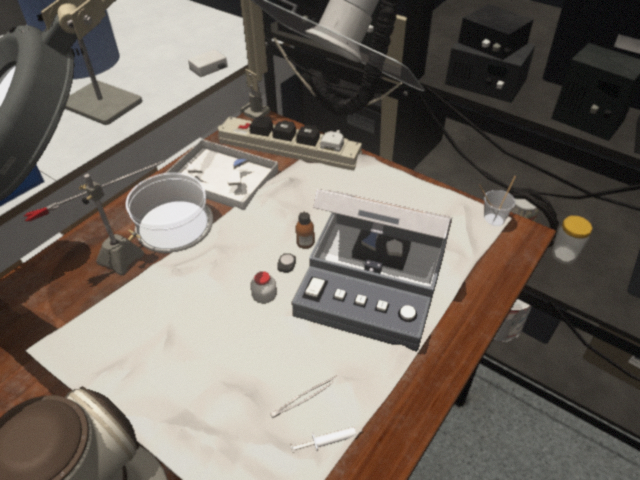

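View pics/top0.png

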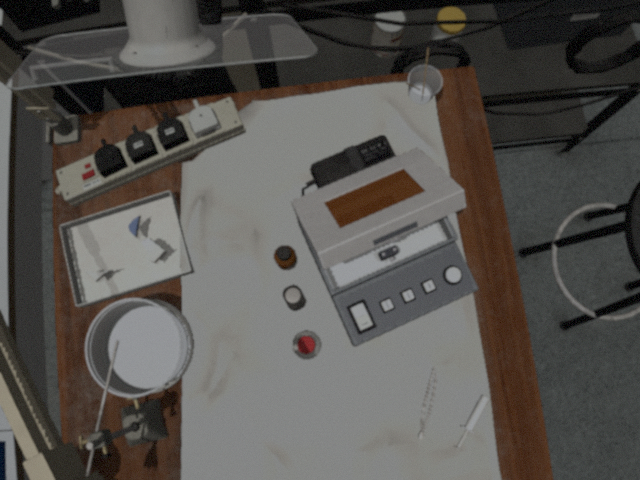

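The scene view shows the box with the deck keys along (314,288) to (408,313) and the hood open. In the top view the rocker is at (360,317), the square keys at (387,305), (408,295) and (429,286), and the start key at (453,274). Next I'll segment the keys.

```bash
cat > h.py <<'E'
import numpy as np,cv2
def ray(c,uv):
    K=c["intrinsics"];d=np.array([(uv[0]-K[0,2])/K[0,0],(uv[1]-K[1,2])/K[1,1]]);u=d.copy()
    for _ in range(20): u=d/(1+c["k1"]*(u@u))
    v=c["R"].T@np.array([u[0],u[1],1]); o=-c["R"].T@c["t"]; return o,v
def plane(c,uv,z):
    o,v=ray(c,uv); return o+v*(z-o[2])/v[2]
def proj(c,X):
    p=c["R"]@X+c["t"];u=p[:2]/p[2];u=u*(1+c["k1"]*(u@u));K=c["intrinsics"]
    return np.array([K[0,0]*u[0]+K[0,2],K[1,1]*u[1]+K[1,2]])
E
python3 - <<'E'
from station import r
from h import *
rois={"scene":(290,265,440,350),"top":(335,255,480,345)}
for n in rois:
    c=r.capture(n); x0,y0,x1,y1=rois[n]; im=c["image"]
    g=im[y0:y1,x0:x1].min(axis=2)
    m=(g>(165 if n=="scene" else 140)).astype(np.uint8)
    k,l,s,ce=cv2.connectedComponentsWithStats(m)
    print(n)
    for i in range(1,k):
        if s[i,4]>20:
            uv=ce[i]+[x0,y0]; print(s[i],uv.round(1),plane(c,uv,.059).round(4))
    cv2.imwrite(f"pics/{n}crop.png",cv2.resize(im[y0-70:y1+10,x0-20:x1+20],None,fx=4,fy=4,interpolation=cv2.INTER_CUBIC)[:600,:800])
E
```

```text
scene
[   0    0  119   85 2444] [324.5 328.9] [ 0.4006 -0.0996  0.059 ]
[55  0 19  5 50] [355.5 266.5] [ 0.5431 -0.0654  0.059 ]
[ 91   7  52  15 157] [407.5 279.6] [ 0.5713 -0.1576  0.059 ]
[130   8  20  75 505] [432.5 313. ] [ 0.5322 -0.2286  0.059 ]
[ 16  13  18  17 193] [314.7 285.9] [ 0.4639 -0.0322  0.059 ]
[45 24 10  9 64] [339.5 292.8] [ 0.4766 -0.0764  0.059 ]
[66 30 10  8 64] [360.5 298.5] [ 0.4875 -0.113   0.059 ]
[87 35 10  9 68] [381.7 304.2] [ 0.4982 -0.1492  0.059 ]
[111  40  14  13 146] [407.5 311. ] [ 0.5114 -0.1923  0.059 ]
top
[  0   0  56  31 849] [357.1 268.5] [ 0.5417 -0.0382  0.059 ]
[61  0 13  6 41] [400.4 256.5] [ 0.5522 -0.112   0.059 ]
[112  13  13  13 135] [453.1 274.3] [ 0.5117 -0.1938  0.059 ]
[90 26  9 10 48] [429.  285.6] [ 0.4985 -0.1511  0.059 ]
[69 36  9  9 49] [408.  295.1] [ 0.4878 -0.1144  0.059 ]
[48 45  9 10 52] [387.1 304.8] [ 0.4766 -0.0782  0.059 ]
[ 17  50  19  24 248] [361.  315.8] [ 0.4647 -0.0338  0.059 ]
```

View pics/topcrop.png

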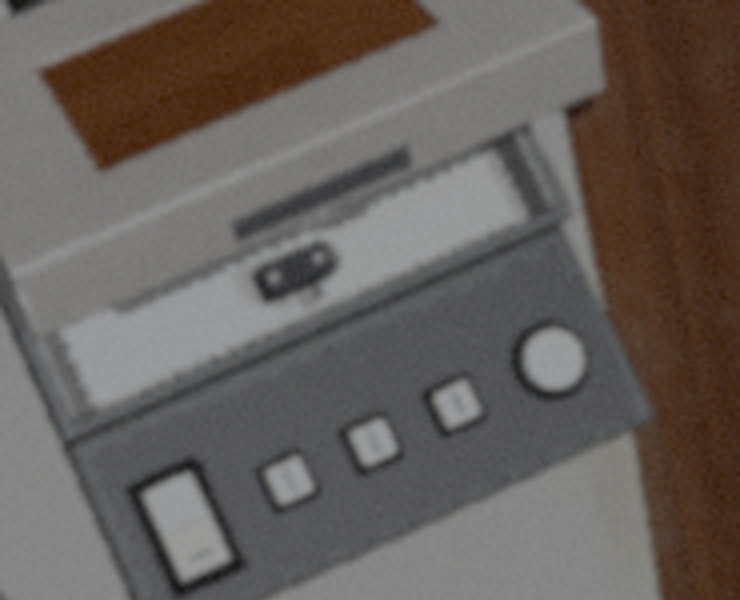

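View pics/scenecrop.png

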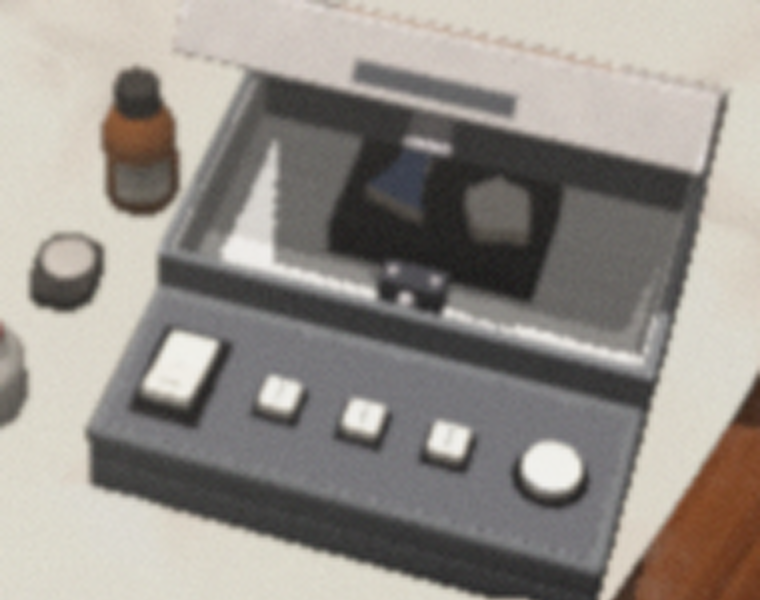

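```bash
cat >> h.py <<'E'
xb=np.array([.958,.2865,0]);xb/=np.linalg.norm(xb);yb=np.array([-xb[1],xb[0],0])
O=np.array([.4877,-.1137,0])+.08*xb
def box(x,y,z): return O+xb*x/1000+yb*y/1000+np.array([0,0,z/1000])
def edge(a,y=0,back=0): # back mm behind the edge along top face
    ca,sa=np.cos(a),np.sin(a)
    return box(108-(145-back)*ca+34*sa,y,72+(145-back)*sa+34*ca)
E
python3 - <<'E'
from station import r
from h import *
print(O,box(-100,84,64),box(-80,0,59),box(-80,-83,59))
C={}
for n in("scene","top"):
    c=C[n]=r.capture(n); im=c["image"].copy()
    print(n,"cam",-c["R"].T@c["t"])
    for a,col in((.6,(255,0,0)),(.7,(0,255,0)),(.8,(0,0,255)),(.9,(255,255,0))):
        p,q=[proj(c,edge(a,y)) for y in(-115,115)]
        cv2.line(im,tuple(map(int,p.round())),tuple(map(int,q.round())),col,1)
    im=im[130:330,280:480]
    cv2.imwrite(f"pics/{n}edge.png",cv2.resize(im,None,fx=3,fy=3,interpolation=cv2.INTER_CUBIC))
    print(proj(c,np.array([.23,.27,.44])),proj(c,r.sense()["tcp_pos"]))
E
```

```text
[ 0.56434589 -0.09077824  0.        ] [ 0.44447068 -0.03895225  0.064     ] [ 0.4877 -0.1137  0.059 ] [ 0.51148133 -0.19322011  0.059     ]
scene cam [-0.01194592 -0.40751766  0.80414249]
[  3.91516289 101.9411067 ] [-76.69088196 167.19386596]
top cam [0.42995404 0.02664431 0.89086282]
[ 77.75889487 600.86340186] [-61.6170482  567.29680431]
```

View pics/topedge.png

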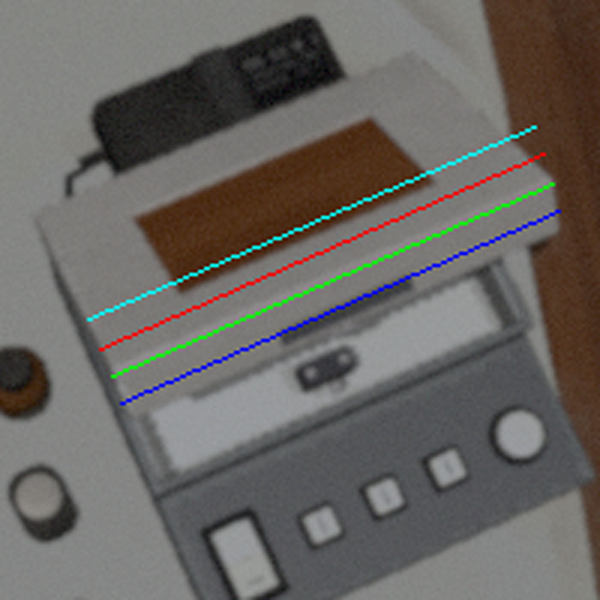

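View pics/sceneedge.png

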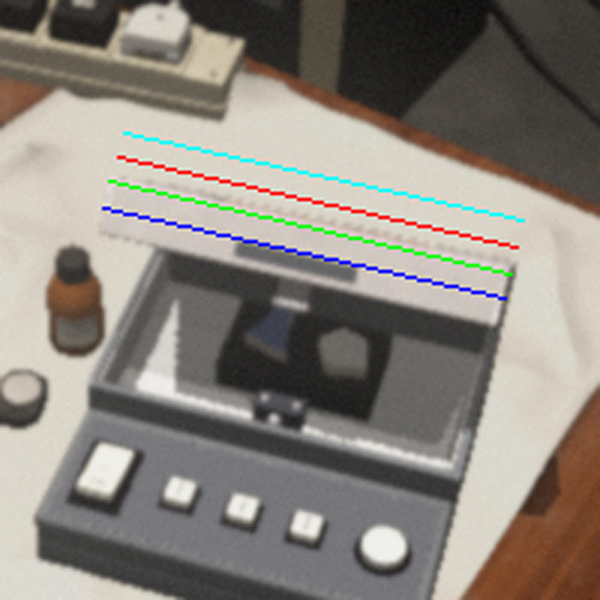

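The overlay puts the hood's upper front edge between the 0.7 and 0.8 rad lines in both views, so the angle is about 0.75 rad. I'll raise the arm above the lamp first, with the gripper shut.

servo_tool(slide=[[0,0,0.9],[0,0,0.9],[0,0,0.9],[0,0,0.9]], twist=[[0,0,0],[0,0,0],[0,0,0],[0,0,0]], gripper=[1,1,1,1])

```text
time_s: 0.8
tcp_pos: [0.1731, 0.6001, 0.4405]
ee_rot: [[0.961, -0.277, -0.0], [-0.277, -0.961, 0.0], [-0.0, -0.0, -1.0]]
wrist_force: [-0.5, 0.8, 0.9]
gripper_width: 0.632
```

```bash
python3 - <<'E'
from station import r
s=r.sense(); print(s["joints"].round(1),s["tcp_pos"].round(3),s["wrist_force"].round(1),s["gripper_width"])
E
```

```text
[ 88.7  19.1  26.3  -0.  -97.2 -14.8] [0.173 0.6   0.441] [-0.5  0.8  0.9] 0.6322100301974031
```

servo_tool(slide=[[0,0,0.9],[0,0,0.9],[0,0,0.9],[0,0,0.8]], twist=[[0,0,0],[0,0,0],[0,0,0],[0,0,0]], gripper=[1,1,1,1])

```text
time_s: 1.3
tcp_pos: [0.1716, 0.5942, 0.6359]
ee_rot: [[0.961, -0.278, 0.003], [-0.278, -0.961, 0.009], [0.0, -0.009, -1.0]]
wrist_force: [0.7, 2.3, 1.2]
gripper_width: 0.172
```

```bash
python3 - <<'E'
from station import r
s=r.sense(); print(s["joints"].round(1),s["tcp_pos"].round(3),s["wrist_force"].round(1),s["gripper_width"])
E
```

```text
[  88.9   32.5   78.9    0.2 -135.9  -14.9] [0.172 0.594 0.636] [0.7 2.3 1.2] 0.17204385121552554
```

servo_tool(slide=[[0.2,-0.6,0],[0.3,-0.8,0],[0.3,-0.8,0],[0.3,-0.8,0],[0.3,-0.8,0]], twist=[[0,0,0],[0,0,0.5],[0,0,0.5],[0,0,0.5],[0,0,0.5]], gripper=[1,1,1,1,1])

```text
time_s: 1.92
tcp_pos: [0.2557, 0.3655, 0.6337]
ee_rot: [[0.998, -0.069, 0.001], [-0.069, -0.998, 0.006], [0.001, -0.006, -1.0]]
wrist_force: [1.0, 0.2, 0.9]
gripper_width: 0.008
```

```bash
python3 - <<'E'
from station import r
s=r.sense(); print(s["joints"].round(1),s["tcp_pos"].round(3),s["wrist_force"].round(1),s["gripper_width"])
E
```

```text
[  76.     5.4   36.4   -0.  -120.6   10. ] [0.256 0.366 0.634] [1.  0.2 0.9] 0.007822714811988074
```

servo_tool(slide=[[0.3,-0.7,0],[0.3,-0.7,0],[0.3,-0.8,0],[0.3,-0.8,0],[0.3,-0.8,0],[0.3,-0.8,0],[0.3,-0.8,0]], twist=[[0,0,0.5],[0,0,0.5],[0,0,0.5],[0,0,0.5],[0,0,0.5],[0,0,0.5],[0,0,0.4]], gripper=[1,1,1,1,1,1,1])

```text
time_s: 2.8
tcp_pos: [0.3813, 0.0418, 0.6337]
ee_rot: [[0.959, 0.283, 0.0], [0.283, -0.959, 0.006], [0.002, -0.006, -1.0]]
wrist_force: [0.4, 0.7, -0.5]
gripper_width: 0.004
```

```bash
python3 - <<'E'
from station import r
from h import *
s=r.sense(); print(s["joints"].round(1),s["tcp_pos"].round(3),s["wrist_force"].round(1),s["gripper_width"])
for a in(.75,.6,.45,.3,.15,.1,.05,0,-.02): print(a,edge(a,0,8).round(4))
E
```

```text
[  30.6   -1.5   29.3   -0.3 -120.6   75.6] [0.381 0.042 0.634] [ 0.4  0.7 -0.5] 0.0038980029867784196
0.75 [ 0.594  -0.0819  0.1903]
0.6 [ 0.5779 -0.0867  0.1774]
0.45 [ 0.5638 -0.0909  0.1622]
0.3 [ 0.5521 -0.0945  0.145 ]
0.15 [ 0.5429 -0.0972  0.1261]
0.1 [ 0.5405 -0.0979  0.1195]
0.05 [ 0.5384 -0.0986  0.1128]
0 [ 0.5366 -0.0991  0.106 ]
-0.02 [ 0.5359 -0.0993  0.1033]
```

servo_tool(slide=[[0.2,-0.7,0],[0.4,-0.7,-0.2],[0.5,-0.7,-0.5],[0.6,0,-0.8],[0.6,0,-0.8],[0.6,0,-0.8],[0.4,0,-0.8],[0,0,-0.8],[0,0,-0.8],[0,0,-0.6],[0,0,0]], twist=[[0,0,0],[0,0,0],[0,0,0],[0,0,0],[0,0,0],[0,0,0],[0,0,0],[0,0,0],[0,0,0],[0,0,0],[0,0,0]], gripper=[1,1,1,1,1,1,1,1,1,1,1])

```text
time_s: 4.18
tcp_pos: [0.5777, -0.0825, 0.2645]
ee_rot: [[0.96, 0.281, -0.008], [0.281, -0.96, 0.005], [-0.006, -0.007, -1.0]]
wrist_force: [0.6, 0.8, 1.7]
gripper_width: 0.004
```

```bash
python3 - <<'E'
from station import r
from h import *
s=r.sense(); print(s["joints"].round(1),s["tcp_pos"].round(4),s["wrist_force"].round(1),s["ee_rot"].round(4))
for n in("scene","top"):
    c=r.capture(n); cv2.imwrite(f"pics/{n}1.png",c["image"])
E
```

```text
[  7.6  16.8  -1.1  -0.4 -72.5  98.8] [ 0.5777 -0.0825  0.2645] [0.6 0.8 1.7] [[ 0.9598  0.2807 -0.008 ]
 [ 0.2807 -0.9598  0.005 ]
 [-0.0063 -0.0071 -1.    ]]
```

View pics/scene1.png

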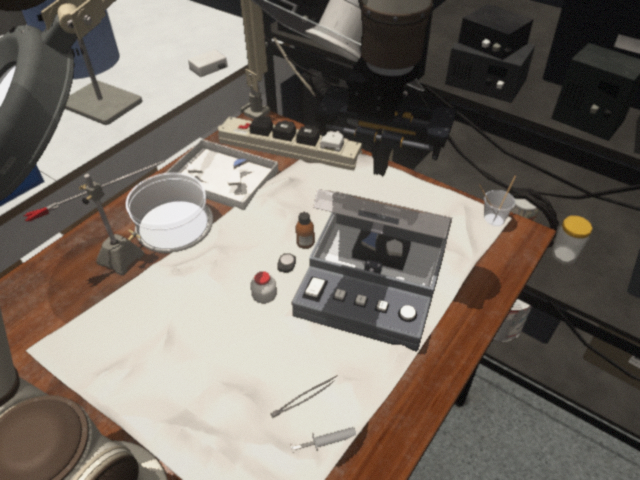

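The tip shows at about (380,172), above the hood, and all the objects are in place. Now I'll go down onto the hood edge.

servo_tool(slide=[[0.25,0,-0.3],[0,0,-0.3],[0,0,-0.3],[0,0,0]], twist=[[0,0,0],[0,0,0],[0,0,0],[0,0,0]], gripper=[1,1,1,1])

```text
time_s: 4.78
tcp_pos: [0.5945, -0.0824, 0.212]
ee_rot: [[0.96, 0.281, -0.003], [0.281, -0.96, 0.005], [-0.002, -0.006, -1.0]]
wrist_force: [-0.1, 0.5, 0.8]
gripper_width: 0.009
```

servo_tool(slide=[[0,0,-0.2],[-0.09,-0.03,-0.09],[-0.09,-0.03,-0.09],[-0.09,-0.03,-0.09],[-0.08,-0.02,-0.1],[-0.08,-0.02,-0.1],[-0.08,-0.02,-0.1]], twist=[[0,0,0],[0,0,0],[0,0,0],[0,0,0],[0,0,0],[0,0,0],[0,0,0]], gripper=[1,1,1,1,1,1,1])

```text
time_s: 5.65
tcp_pos: [0.5612, -0.0926, 0.1678]
ee_rot: [[0.96, 0.281, -0.006], [0.281, -0.96, 0.004], [-0.004, -0.005, -1.0]]
wrist_force: [-5.1, -1.6, 6.7]
gripper_width: 0.002
```

```bash
python3 - <<'E'
from station import r
from h import *
c=r.capture("scene"); cv2.imwrite("pics/s2.png",cv2.resize(c["image"][120:360,260:480],None,fx=2.5,fy=2.5))
d=r.sense()["tcp_pos"]-O; print(d@xb,d@yb,d[2])
E
```

```text
-0.004053383941798713 -0.0006905761625871669 0.16677815083728856
```

View pics/s2.png

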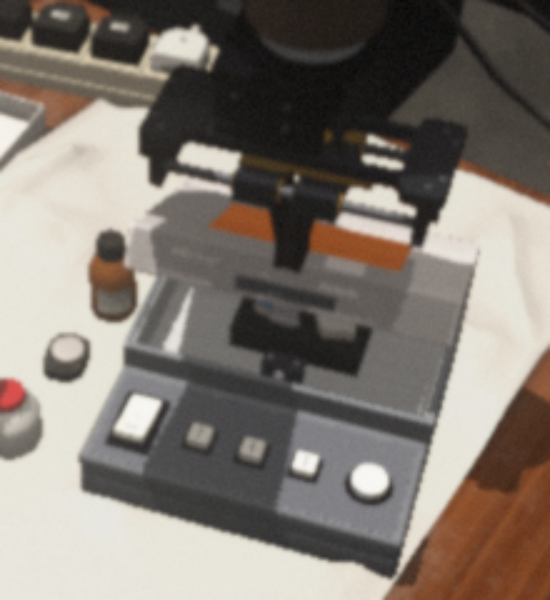

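The finger is on the middle of the hood's front edge and the hood is moving down. I'll keep following the arc.

servo_tool(slide=[[-0.06,-0.02,-0.11],[-0.06,-0.02,-0.11],[-0.06,-0.02,-0.11],[-0.05,-0.015,-0.11],[-0.05,-0.015,-0.11],[-0.05,-0.015,-0.12]], twist=[[0,0,0],[0,0,0],[0,0,0],[0,0,0],[0,0,0],[0,0,0]], gripper=[1,1,1,1,1,1])

```text
time_s: 6.45
tcp_pos: [0.544, -0.0977, 0.1265]
ee_rot: [[0.96, 0.281, -0.001], [0.281, -0.96, 0.005], [0.001, -0.005, -1.0]]
wrist_force: [-0.5, -0.1, 1.8]
gripper_width: 0.004
```

```bash
python3 - <<'E'
from station import r
from h import *
d=r.sense()["tcp_pos"]-O; print(d@xb,d@yb,d[2])
E
```

```text
-0.021443534987037813 -0.000831524219910799 0.1264562355953293
```

servo_tool(slide=[[-0.03,-0.01,-0.1],[-0.03,-0.01,-0.1],[-0.02,0,-0.08],[0,0,-0.06],[0,0,-0.04],[0,0,0]], twist=[[0,0,0],[0,0,0],[0,0,0],[0,0,0],[0,0,0],[0,0,0]], gripper=[1,1,1,1,1,1])

```text
time_s: 7.2
tcp_pos: [0.5393, -0.099, 0.1063]
ee_rot: [[0.959, 0.282, -0.0], [0.282, -0.959, 0.005], [0.001, -0.005, -1.0]]
wrist_force: [-6.6, 1.0, 13.3]
gripper_width: 0.005
```

servo_tool(slide=[[0,0,-0.05],[0,0,0],[0,0,0.1],[0,0,0.5],[0,0,0.6],[0,0,0]], twist=[[0,0,0],[0,0,0],[0,0,0],[0,0,0],[0,0,0],[0,0,0]], gripper=[1,1,1,1,1,1])

```text
time_s: 7.95
tcp_pos: [0.5418, -0.0987, 0.1758]
ee_rot: [[0.96, 0.281, 0.007], [0.281, -0.96, 0.006], [0.008, -0.004, -1.0]]
wrist_force: [-0.3, 0.6, -0.4]
gripper_width: 0.006
```

```bash
python3 - <<'E'
from station import r
from h import *
d=r.sense()["tcp_pos"]-O; print(d@xb,d@yb,d[2])
c=r.capture("scene"); im=c["image"].copy()
for a,col in((0,(0,255,0)),(.1,(0,0,255))):
    p,q=[proj(c,edge(a,y)) for y in(-115,115)]
    cv2.line(im,tuple(map(int,p.round())),tuple(map(int,q.round())),col,1)
cv2.imwrite("pics/s3.png",cv2.resize(im[120:360,260:480],None,fx=2.5,fy=2.5))
print((box(-99,84,64)-r.sense()["tcp_pos"])/.06)
E
```

```text
-0.023875916964951605 -0.001102575691002715 0.17580363481930425
[-1.58092619  0.99859121 -1.83122306]
```

View pics/s3.png

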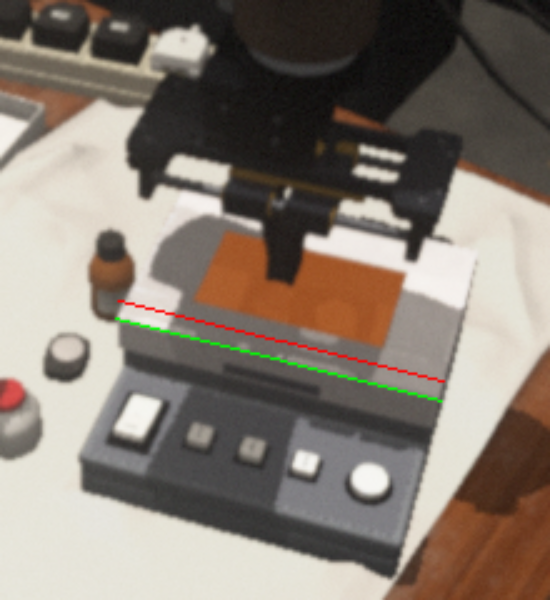

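The hood's edge lies on the 0 rad line, so it is shut. Next is the rocker.

servo_tool(slide=[[-0.4,0.25,0],[-0.4,0.25,0],[-0.4,0.25,-0.3],[-0.38,0.25,-0.5],[0,0,-0.5],[0,0,0],[0,0,0]], twist=[[0,0,0],[0,0,0],[0,0,0],[0,0,0],[0,0,0],[0,0,0],[0,0,0]], gripper=[1,1,1,1,1,1,1])

```text
time_s: 8.88
tcp_pos: [0.4452, -0.0389, 0.0955]
ee_rot: [[0.96, 0.281, -0.0], [0.281, -0.96, 0.005], [0.001, -0.005, -1.0]]
wrist_force: [0.1, -0.5, 0.0]
gripper_width: 0.004
```

```bash
cat > st.py <<'E'
from station import r
from h import *
import sys
s=r.sense();d=s["tcp_pos"]-O; print("box mm",(1e3*np.array([d@xb,d@yb,d[2]])).round(1),"F",s["wrist_force"].round(1),s["time_s"])
t=box(*map(float,sys.argv[1:4])); print("to go units",((t-s["tcp_pos"])/.06).round(3))
c=r.capture("scene")
cv2.imwrite("pics/"+sys.argv[4]+".png",cv2.resize(c["image"][160:360,270:470],None,fx=3,fy=3))
E
python3 st.py -99 84 64 s4
```

```text
box mm [-99.3  83.8  95.5] F [ 0.1 -0.5  0. ] 8.875
to go units [ 0.004  0.004 -0.525]
```

View pics/s4.png

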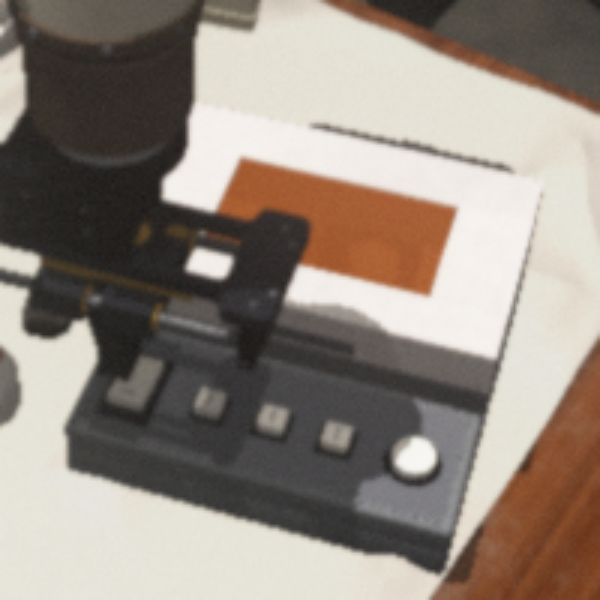

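servo_tool(slide=[[0,0,-0.3],[0,0,-0.15],[0,0,-0.08],[0,0,-0.06],[0,0,-0.04],[0,0,0]], twist=[[0,0,0],[0,0,0],[0,0,0],[0,0,0],[0,0,0],[0,0,0]], gripper=[1,1,1,1,1,1])

```text
time_s: 9.68
tcp_pos: [0.4442, -0.0391, 0.058]
ee_rot: [[0.96, 0.281, -0.001], [0.281, -0.96, 0.005], [0.0, -0.005, -1.0]]
wrist_force: [-2.8, -0.6, 5.3]
gripper_width: 0.006
```

servo_tool(slide=[[0,0,-0.04],[0,0,0],[0,0,0]], twist=[[0,0,0],[0,0,0],[0,0,0]], gripper=[1,1,1])

```text
time_s: 10.05
tcp_pos: [0.4442, -0.0392, 0.0575]
ee_rot: [[0.959, 0.282, -0.001], [0.282, -0.959, 0.005], [0.0, -0.005, -1.0]]
wrist_force: [-7.3, -0.9, 23.3]
gripper_width: 0.0
```

servo_tool(slide=[[0,0,0.2],[0,0,0.5],[0.2,-0.5,0.1],[0.2,-0.5,0],[0.1,-0.35,0],[0,0,0]], twist=[[0,0,0],[0,0,0],[0,0,0],[0,0,0],[0,0,0],[0,0,0]], gripper=[1,1,1,1,1,1])

```text
time_s: 10.8
tcp_pos: [0.4752, -0.1208, 0.1031]
ee_rot: [[0.96, 0.279, 0.0], [0.279, -0.96, 0.005], [0.002, -0.005, -1.0]]
wrist_force: [-0.3, -0.1, 0.1]
gripper_width: 0.005
```

```bash
python3 st.py -80 0 59 s5
```

```text
box mm [-94.   -3.2 103.1] F [-0.3 -0.1  0.1] 10.8
to go units [ 0.208  0.119 -0.735]
```

View pics/s5.png

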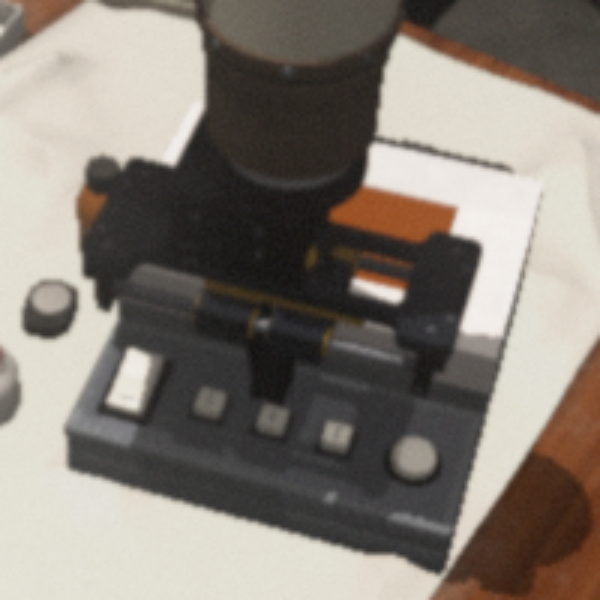

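The rocker is on: its front end is down and the finger met a hard stop 7.5 mm above the deck. Next is the middle key.

servo_tool(slide=[[0.2,0.12,-0.2],[0,0,-0.3],[0,0,0],[0,0,0]], twist=[[0,0,0],[0,0,0],[0,0,0],[0,0,0]], gripper=[1,1,1,1])

```text
time_s: 11.35
tcp_pos: [0.4869, -0.1121, 0.0731]
ee_rot: [[0.959, 0.282, -0.001], [0.282, -0.959, 0.005], [0.001, -0.005, -1.0]]
wrist_force: [-0.3, -0.7, 0.6]
gripper_width: 0.003
```

```bash
python3 st.py -80 0 59 s6
```

```text
box mm [-80.3   1.7  73.1] F [-0.3 -0.7  0.6] 11.35
to go units [ 0.013 -0.026 -0.235]
```

View pics/s6.png

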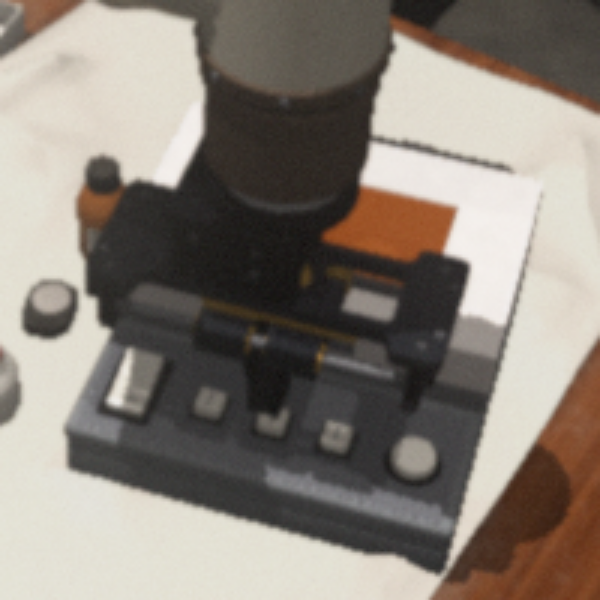

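servo_tool(slide=[[0,-0.02,-0.15],[0,0,-0.1],[0,0,-0.06],[0,0,-0.03],[0,0,0]], twist=[[0,0,0],[0,0,0],[0,0,0],[0,0,0],[0,0,0]], gripper=[1,1,1,1,1])

```text
time_s: 12.02
tcp_pos: [0.4864, -0.114, 0.0542]
ee_rot: [[0.96, 0.282, -0.001], [0.282, -0.96, 0.005], [0.001, -0.005, -1.0]]
wrist_force: [-3.9, 1.5, 14.3]
gripper_width: 0.003
```

servo_tool(slide=[[0,0,-0.02],[0,0,0]], twist=[[0,0,0],[0,0,0]], gripper=[1,1])

```text
time_s: 12.28
tcp_pos: [0.4865, -0.114, 0.0541]
ee_rot: [[0.959, 0.282, -0.001], [0.282, -0.959, 0.005], [0.001, -0.005, -1.0]]
wrist_force: [-6.7, 3.4, 20.5]
gripper_width: 0.007
```

servo_tool(slide=[[0,0,0.2],[0,0,0.4],[0.2,-0.6,0.1],[0.2,-0.7,0],[0,0,0],[0,0,0]], twist=[[0,0,0],[0,0,0],[0,0,0],[0,0,0],[0,0,0],[0,0,0]], gripper=[1,1,1,1,1,1])

```text
time_s: 13.02
tcp_pos: [0.5097, -0.1918, 0.0929]
ee_rot: [[0.96, 0.28, -0.002], [0.28, -0.96, 0.006], [-0.0, -0.006, -1.0]]
wrist_force: [0.1, 0.7, -0.9]
gripper_width: 0.001
```

```bash
python3 st.py -80 -83 59 s7
```

```text
box mm [-81.3 -81.2  92.9] F [ 0.1  0.7 -0.9] 13.025
to go units [ 0.029 -0.023 -0.566]
```

View pics/s7.png

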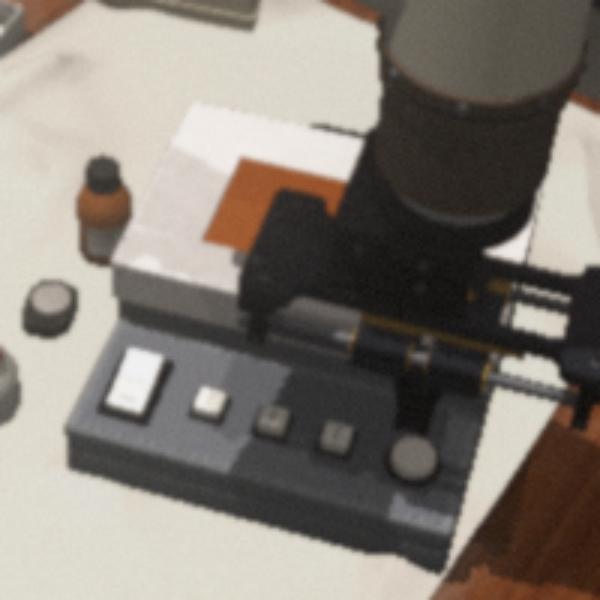

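The key bottomed out at z = 0.054 and is up again. The rocker is on, the hood is shut and the finger is over the start key.

servo_tool(slide=[[0.03,-0.02,-0.25],[0,0,-0.22],[0,0,-0.1],[0,0,-0.06],[0,0,-0.04],[0,0,0]], twist=[[0,0,0],[0,0,0],[0,0,0],[0,0,0],[0,0,0],[0,0,0]], gripper=[1,1,1,1,1,1])

```text
time_s: 13.82
tcp_pos: [0.5113, -0.1928, 0.0544]
ee_rot: [[0.96, 0.281, -0.003], [0.281, -0.96, 0.006], [-0.001, -0.006, -1.0]]
wrist_force: [-4.4, 5.7, 8.6]
gripper_width: 0.002
```

servo_tool(slide=[[0,0,-0.03],[0,0,0],[0,0,0]], twist=[[0,0,0],[0,0,0],[0,0,0]], gripper=[1,1,1])

```text
time_s: 14.2
tcp_pos: [0.5113, -0.1928, 0.0542]
ee_rot: [[0.96, 0.282, -0.002], [0.282, -0.959, 0.005], [-0.001, -0.006, -1.0]]
wrist_force: [-7.3, 5.9, 18.3]
gripper_width: 0.005
```

servo_tool(slide=[[0,0,0.2],[0,0,0.5],[0,0,0.8],[0,0,0.8],[0,0,0.6],[0,0,0],[0,0,0],[0,0,0]], twist=[[0,0,0],[0,0,0],[0,0,0],[0,0,0],[0,0,0],[0,0,0],[0,0,0],[0,0,0]], gripper=[1,1,1,1,1,1,1,1])

```text
time_s: 15.2
tcp_pos: [0.5116, -0.1931, 0.224]
ee_rot: [[0.96, 0.281, -0.003], [0.281, -0.96, 0.006], [-0.002, -0.007, -1.0]]
wrist_force: [1.0, -0.1, -0.2]
gripper_width: 0.007
```

```bash
python3 st.py -80 -83 59 s8; python3 -c "
from station import r;import cv2
cv2.imwrite('pics/top8.png',r.capture('top')['image'])"
```

```text
box mm [-79.8 -82.9 224. ] F [ 1.  -0.1 -0.2] 15.2
to go units [-0.003 -0.003 -2.751]
```

View pics/s8.png

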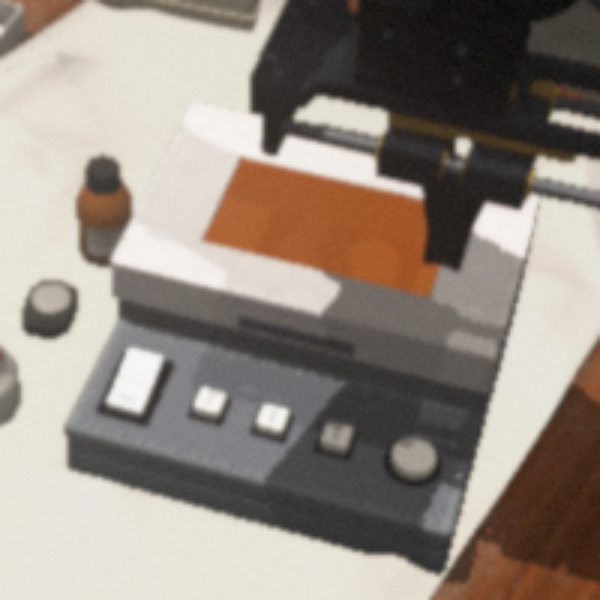

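View pics/top8.png

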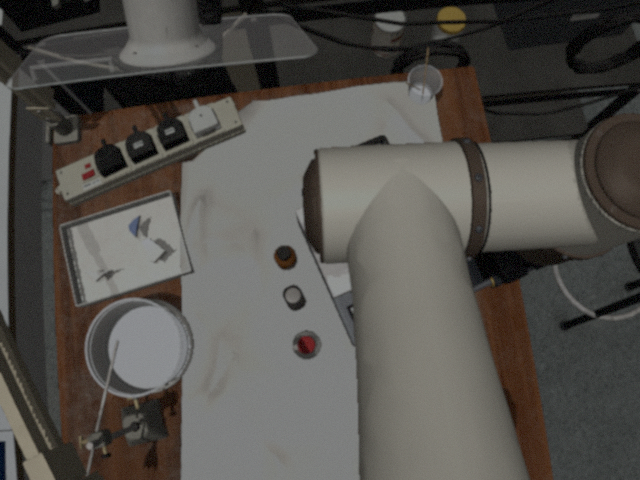

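The scene view shows the hood shut, the rocker on, all keys up and the arm clear. In the top view the bottle at (286,257) and the items at (293,297) and (306,345) have not moved.

```bash
python3 -c "
from station import r
print(r.finish_job())"
```

```text
the job is handed in; nothing more can be done
None
```

I did all four steps in order and handed the job in at about 15 s; no verdict was reported.

- **Hood:** I pushed it down along its arc from about 0.75 rad. The finger met a firm stop at z = 0.106 m, the stated shut height. In the picture after lifting off, the hood's edge lay on the 0 rad line.
- **Rocker:** I pressed the front end to a hard stop 7.5 mm above the deck (23 N), matching the stated 7 mm for "on". Later pictures still show it on.
- **Middle time key:** The finger stopped at z = 0.054 m, 5 mm below the key's up position, with 20 N against it. I then let the key up.
- **Start key:** It went down to the same depth, with 18 N against it, and was let up.

In the last pictures the hood is shut, the rocker is on and all the keys look up. The bottle, pot and loupe are where they started, the arm is clear at z = 0.22 m, and the wrist force is near zero.

I did not see the sherds after the hood closed, as it hides them; nothing touched them on the way. I judged the joint values from finger height, force and pictures, because they cannot be read directly. No check failed or disagreed.

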